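# Load the slide carrier and hold the mirror flap at its balance point

## Robot

A 6-joint arm with a two-finger parallel gripper is mounted at the origin on the work surface. World frame = base frame: x ahead of the robot, y to its left, z up, the work surface at z = 0. Lengths are in m, angles in rad, forces in N, time in s.
With the tool pointing down it reaches from about 0.375 to 0.925 m from the base axis. Payload 5.7 kg.
Tool frame: the origin (TCP) lies at the very end of the fingers, on their centre line; the grasp point (between the pads) lies 19 mm behind it (env.grip_point_offset is the distance from the TCP to the grasp point, in m); x points along the fingers, z is the direction in which the jaws open and shut, and the axes are right-handed (so a half turn about x gives the same grasp; the last joint's range is limited). The gripper opens to 85 mm and grips with 20 to 120 N. Pads are 22 mm wide; open, the fingers measure 114 mm over their backs; the gripper's body (76 mm by 85 mm) begins 54 mm behind the grasp point. The pads swing forward as they close: fully open they stand 13 mm farther back than shut.
Start: joints at [1.08, 0.359, 1.51, -0, 1.272, -0.115], TCP at [0.22, 0.558, 0.231] pointing down, gripper open.
Joint ranges: [-2.97, 2.97], [-1.01, 2.36], [0.21, 2.38], [-0.96, 4.11], [0.2, 2.71], [-2.98, 2.98]. Speed limits (rad/s): [2.39, 2.39, 3.14, 3.14, 3.14, 3.14].

## Interface

Orientations are given as [roll, pitch, yaw] about the fixed x, y, z axes, in that order (R = Rz(yaw) Ry(pitch) Rx(roll)).
In Python, from bench import env gives the robot as it stands. The module is installed in compiled form; this text tells all that it offers.
- The arm moves only by the tool jog_arm, never from a script. Its argument "steps" is a list of rows, each an object of numbers: "jaw": the finger opening in cm, from 0 to 8.54; "tx", "ty", "tz": the shift along the tool's x, y, z in cm; "ax", "ay", "az": the turn, a rotation vector about the tool's x, y, z in degrees. A call has 1 to 20 rows; each row is the pose to reach, as a shift and turn from the pose commanded when the call began, along the tool's axes at that moment; what a row does not reach only later rows make up. A row lasts 1/12 s, in which the tool goes at most 41.7 mm and 7.16 degrees, less where a joint would pass 70% of its speed; a pose out of reach is approached as far as the arm can. A call with a gripper value outside its range is refused whole. The fingers move at their own pace and stop on an object; "newtons" is the grip in N (left out, the last holds). Time passes only in rows, so rows that repeat a pose let the fingers close. It gives the time, the measured TCP pose, the force and the opening at its end, in the units of the state.
- env.get_state(): the state, without advancing time (a new reading comes with each control period).
- env.snapshot(name): name is "scene" or "top"; returns a dict with "frame" (480x640x3 uint8, red, green, blue), "range_z" (480x640 float32, m along the optical axis (not along the pixel's ray), 0 where there is no reading), "K" (3x3 intrinsics, pixels), "k1" (the pictures are not rectified: a ray, as slopes to the right and down, at radius r is drawn at 1 + k1 r^2 times it, then the intrinsics apply), "extrinsics" (4x4, takes a point from world to camera coordinates). Camera axes: x right, y down, z forward; pixel columns grow to the right and rows downward; lengths in m; the calibration is good to about 2 mm. A picture is of the moment at which its call begins.
- env.sign_off(): hands the job in, once; it reports no verdict.
The state is a dict: "t": time; "joint_pos": joint angles; "dq": joint speeds; "joint_efforts": joint torques, N m; "tool_pos": TCP position; "tcp_rot": TCP orientation; "wrist_force": force on the tool from outside, world axes, zero at the start; "torque": the same for the moment, N m; "grip_width": finger opening in m.
Only numpy, scipy, OpenCV 4.12 (cv2) and the standard library are available. Lean on these libraries where they do the work, as an engineer would, in place of code of your own. Each camera call takes 0.05 s, during which the arm holds its last target. There are 200 camera calls.

## Task

In the rack stand two aluminium plates: take the taller one, the slide carrier with the narrow grip tab on top, and slide it down fully home, upright, into the slot in the top of the viewer, then let go of it. Then pinch the bar of the viewer's hinged mirror flap, swing the flap up to its balance point, where it stands straight up, without letting it go well past that towards the back, and finish still holding it there, gripped and still. Leave the short blank plate and the other things on the table where they are.

Things in the scene. Friction and masses are not known exactly. Their poses are not given: they have to be found in the camera images.
- carrier_mid (a point): slide carrier: loose aluminium plate, 80 g, upright in one of the rack's two pockets. Point: its centre, half-way up its 100 mm. z up, x across its 10 mm thickness, y along its width. Lower part 52 mm wide, 70 mm high (lowest 5 mm stepped in to 7 by 48 mm); above, flush, a grip tab 10 mm thick, 26 mm wide, 30 mm high (middle 35 mm above this point). Held loosely or moved fast it swings in the fingers. Alike after a half turn
- slot (a point): centre of the mouth of the carrier slot, in the flat top of the viewer, 60 mm above the table. z up, x across the slot, y along it (directions of the viewer). Slot 12 by 54 mm (1 mm play each side), 45 mm deep, flat floor: with the carrier fully home its centre is 5 mm above this point and its tab stands clear above the top
- viewer: fixed viewer: beige base 60 mm high, from x -75 to +95 and y -70 to +150 mm of this origin, which lies on the table. z up, front faces -x. On top, under the mirror flap, a black lamp box (x -15 to +60, y -46 to +46, up to z 89 mm); slot mouth at x 0, y +105 mm
- flap_bar (a point): middle of the flap's grip bar: aluminium, round, 10 mm thick, along the viewer's y, parallel to the hinge and 120 mm from it, between two arms 64 mm apart, with an open 40 mm gap to the flap plate. Fingers pointing down can straddle it at any flap angle, closing along the viewer's x, and it can turn between the pads. Flap shut: 95 mm above the table, 30 mm free under it, robot's side of the hinge
- flap_hinge (a point): middle of the flap's hinge axis, which runs along the viewer's y, 95 mm above the table, at x +65, y 0 mm of the viewer. The point turns with the flap: x points away from the bar, along the plate (the viewer's x when shut)
- flap (a joint): angle of the mirror flap (dark steel plate 75 x 92 x 6 mm with arms and bar, about 220 g, mass varies): 0 = shut (starts so), level over the lamp box, bar towards the robot; grows as the bar goes up and over, stop at 2.7. Nearly free hinge: it falls shut below 1.571 (straight up, the balance point) and falls over to the back beyond it
- rack: the rack, fixed: grey plastic block 50 mm along x, 200 mm along y, 30 mm high, its origin in the middle of its underside. z up. Pockets at y -50 and +50 mm, 13 mm by 55 mm, 22 mm deep, along y
- blank: bystander in the other pocket of the rack: plain aluminium plate 10 mm by 52 mm, 50 mm high, without a tab; origin at the middle of its underside
- puck_a: bystander in front of the viewer: black round resin mount, 32 mm across, 20 mm high; origin at the middle of its underside
- puck_b: bystander behind the rack: black round resin mount, 32 mm across, 20 mm high; origin at the middle of its underside
- puck_c: bystander to the left of the viewer: black round resin mount, 32 mm across, 20 mm high; origin at the middle of its underside
- test_block: bystander behind the viewer: steel disc, 60 mm across, 14 mm high; origin at the middle of its underside
- loupe: bystander in front of the rack: black eyepiece loupe, 38 mm across, 36 mm high; origin at the middle of its underside
- bottle: bystander at the back: amber glass bottle, 40 mm across, 85 mm high; origin at the middle of its underside

How it is judged:
By the outcome, as a careful person would: the job done as asked, in the order asked, and still so for the second after the job is handed in, while the arm keeps its last pose, push and grip.
It also fails if it takes over 72 s, if anything falls off the work surface, if the arm or the gripper's body presses on something with over 40 N, if the wrist force passes 120 N, or if a joint passes its speed limit or range.

## Working session

There is one attempt and no reset: what is moved stays moved. The work goes in short steps, Python scripts to look and compute and a tool call to move; the robot and the scene stay as the last step left them, time stands still between calls to the robot, and variables do not carry over. Pictures are saved under pics/ and viewed, about 8 in all and at most 12, crops included, and the job is handed in when it is done.

Besides the shell and the picture viewer there is one more tool, called after "Call:" as name(argument=value, ...), one argument or row to a line, values as JSON. jog_arm: Moves the arm, as the interface text tells. Its arguments: {"type":"object","properties":{"steps":{"type":"array"},"newtons":{"type":"number"}},"required":["steps"]}

```bash
mkdir -p pics
cat > h.py <<'E'
import numpy as np, cv2
from bench import env
def snap(n):
    return env.snapshot(n)
def cloud(s):
    K=s["K"];h,w=s["range_z"].shape
    u,v=np.meshgrid(np.arange(w),np.arange(h))
    D=np.array([s["k1"],0,0,0.])
    n=cv2.undistortPoints(np.stack([u,v],-1).reshape(-1,1,2).astype(np.float64),K,D).reshape(h,w,2)
    z=s["range_z"].astype(float)
    P=np.dstack([n[...,0]*z,n[...,1]*z,z])
    E=np.array(s["extrinsics"]);W=(P-E[:3,3])@E[:3,:3]
    W[z==0]=np.nan
    return W
def save(s,name): cv2.imwrite("pics/"+name,s["frame"][...,::-1])
E
python3 - <<'E'
from h import *
np.set_printoptions(precision=4,suppress=True)
for n in("scene","top"):
    s=snap(n);save(s,n+"1.png");np.save(n+"1.npy",cloud(s));print(n,s["K"],s["k1"],s["extrinsics"])
print(env.get_state())
E
```

```text
scene [[451.2183   0.     314.1136]
 [  0.     451.2183 237.5409]
 [  0.       0.       1.    ]] 0.0010491821774621765 [[ 0.2858  0.9583  0.0042 -0.2051]
 [ 0.6118 -0.1791 -0.7704 -0.2722]
 [-0.7375  0.2227 -0.6375  1.3833]
 [ 0.      0.      0.      1.    ]]
top [[525.6206   0.     322.7854]
 [  0.     525.6206 243.5346]
 [  0.       0.       1.    ]] 0.04727159073018845 [[-0.028  -0.9995  0.014   0.0381]
 [-0.9956  0.0267 -0.0893  0.6082]
 [ 0.0889 -0.0164 -0.9959  1.3746]
 [ 0.      0.      0.      1.    ]]
{'t': 0.1, 'joint_pos': array([ 1.0799,  0.3594,  1.5113,  0.    ,  1.2725, -0.1151]), 'dq': array([ 0.0002, -0.0002, -0.0029, -0.0019, -0.0003, -0.0004]), 'joint_efforts': array([ -0.0009, -52.8654, -27.9349,  -0.0003,   0.0049,   0.    ]), 'tool_pos': array([0.2199, 0.5576, 0.2305]), 'tcp_rot': array([ 3.0047,  1.5691, -2.0835]), 'wrist_force': array([-0.4136, -0.2601, -0.1538]), 'torque': array([-0.0606,  0.029 , -0.0218]), 'grip_width': 0.08513324554188455}
```

View pics/top1.png

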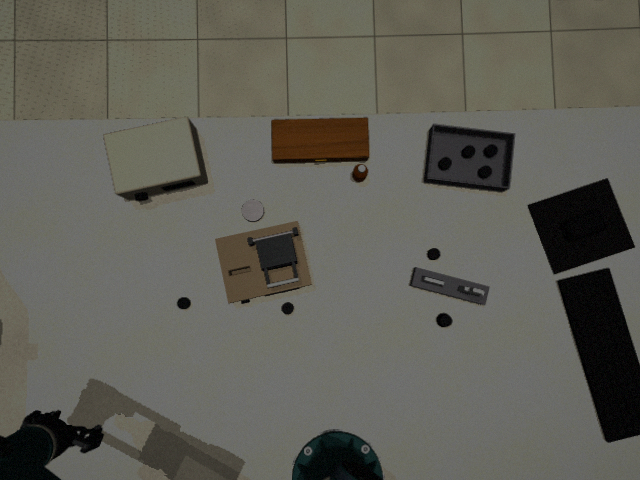

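View pics/scene1.png

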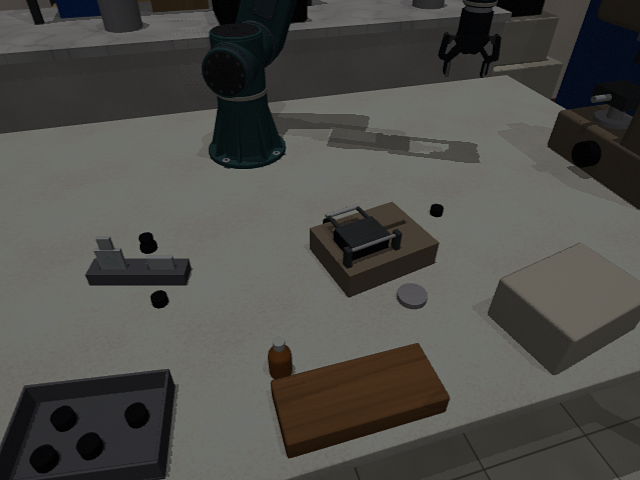

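The top picture shows the viewer at about (265,262), its slot at (239,271), the flap bar at (283,283) and the rack at (450,286). The carrier is in the right pocket (470,291) and the blank in the left one. The scene view confirms the tall tab in that pocket.

```bash
cat > m.py <<'E'
from h import *
np.set_printoptions(precision=4,suppress=True)
def rect(P):
    (c,sz,a)=cv2.minAreaRect((P[:,:2]*1000).astype(np.float32)); return np.round(c,1),np.round(sz,1),round(a,1)
for n in("top","scene"):
    W=np.load(n+"1.npy").reshape(-1,3);W=W[~np.isnan(W[:,0])]
    def box(x0,x1,y0,y1,z0,z1):
        return W[(W[:,0]>x0)&(W[:,0]<x1)&(W[:,1]>y0)&(W[:,1]<y1)&(W[:,2]>z0)&(W[:,2]<z1)]
    print(n,"table z",np.median(box(.45,.6,-.15,-.02,-.02,.02)[:,2]))
    V=box(.4,.75,.0,.35,.05,.068);print("viewer top",len(V),np.median(V[:,2]),rect(V))
    R=box(.4,.65,-.5,-.12,.022,.036);print("rack",len(R),np.median(R[:,2]),rect(R))
    C=box(.4,.65,-.5,-.12,.085,.16);print("tab",len(C),C.mean(0),C.max(0),C.min(0)); 
    C=box(.4,.65,-.5,-.12,.04,.16);print("plates",len(C),rect(C))
    T=C[C[:,1]<-.3];print(" tall",rect(T))
    F=box(.4,.75,.0,.3,.08,.13);print("flap",len(F),np.median(F[:,2]),rect(F))
s=None
im=cv2.imread("pics/top1.png")
a=cv2.resize(im[210:310,205:320],None,fx=5,fy=5,interpolation=cv2.INTER_CUBIC)
b=cv2.resize(im[255:315,400:500],None,fx=5,fy=5,interpolation=cv2.INTER_CUBIC)
o=np.zeros((800,575,3),np.uint8);o[:500]=a;o[500:,:500]=b
cv2.imwrite("pics/crop1.png",cv2.resize(o,None,fx=.75,fy=.75))
E
python3 m.py
```

```text
top table z 0.0005865381510775105
viewer top 3912 0.06070634987499543 (array([563.1, 178.8]), array([172.8, 220.7]), 11.0)
rack 1231 0.030085150245966533 (array([ 478.3, -301.7]), array([202.3, 146.7]), 52.5)
tab 57 [ 0.4743 -0.3577  0.1044] [ 0.4806 -0.3457  0.1144] [ 0.4676 -0.372   0.0851]
plates 223 (array([ 481.2, -314.4]), array([119. , 121.4]), 23.9)
 tall (array([ 474.6, -359. ]), array([51.9, 10.5]), 72.9)
flap 1531 0.09878128433293543 (array([569.1, 139.5]), array([133.6, 128.2]), 10.8)
scene table z 0.0004435687183593459
viewer top 3752 0.06063523170042233 (array([564.1, 177.7]), array([173.4, 223.9]), 11.2)
rack 1595 0.029976146675440594 (array([ 478.2, -303.1]), array([202.5, 149.3]), 51.8)
tab 185 [ 0.4779 -0.3592  0.0992] [ 0.4855 -0.3467  0.1099] [ 0.4673 -0.3737  0.0851]
plates 900 (array([ 489.7, -312.2]), array([152.9,  14.1]), 74.4)
 tall (array([ 476.5, -360.1]), array([53.5, 13.7]), 76.2)
flap 1813 0.09856349316942943 (array([570.4, 137.9]), array([135. , 129.7]), 10.8)
```

View pics/crop1.png

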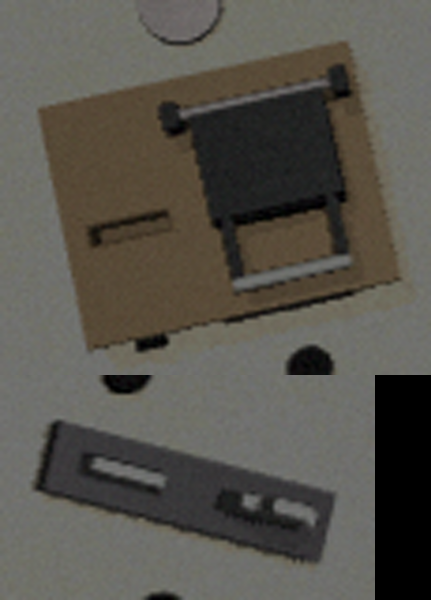

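```bash
cat > m2.py <<'E'
from h import *
np.set_printoptions(precision=4,suppress=True)
def clean(P,ref):
    # robust rect: largest connected component of grid mask at 4 mm
    q=((P[:,:2]-ref)*250).astype(int)+100
    m=np.zeros((201,201),np.uint8);ok=(q>=0).all(1)&(q<201).all(1);q=q[ok];P=P[ok];m[q[:,0],q[:,1]]=1
    m=cv2.dilate(m,np.ones((3,3)))
    n,l=cv2.connectedComponents(m);k=np.bincount(l[l>0]).argmax();return P[l[q[:,0],q[:,1]]==k]
def rect(P):
    (c,sz,a)=cv2.minAreaRect((P[:,:2]*1000).astype(np.float32)); return np.round(c,1),np.round(sz,1),round(a,1)
def proj(s,P):
    X=np.c_[P,np.ones(len(P))]@np.array(s["extrinsics"])[:3].T
    return cv2.projectPoints(X.reshape(-1,1,3),np.zeros(3),np.zeros(3),s["K"],np.array([s["k1"],0,0,0.]))[0].reshape(-1,2)
def fr(o,yaw,L,z):
    c,s=np.cos(yaw),np.sin(yaw);L=np.array(L,float)
    return np.c_[o[0]+c*L[:,0]-s*L[:,1],o[1]+s*L[:,0]+c*L[:,1],np.full(len(L),z)]
bx=lambda x,y,a,b:[(x-a,y-b),(x+a,y-b),(x+a,y+b),(x-a,y+b)]
if __name__=="__main__":
  for n in("top","scene"):
    W=np.load(n+"1.npy").reshape(-1,3);W=W[~np.isnan(W[:,0])]
    def box(x0,x1,y0,y1,z0,z1):
        return W[(W[:,0]>x0)&(W[:,0]<x1)&(W[:,1]>y0)&(W[:,1]<y1)&(W[:,2]>z0)&(W[:,2]<z1)]
    R=clean(box(.4,.6,-.45,-.15,.027,.034),(.48,-.3));print("rack",len(R),rect(R))
    B=box(.4,.6,-.31,-.2,.05,.07);print("blank",len(B),rect(B) if len(B) else 0, np.median(B[:,2]))
    T=box(.4,.6,-.45,-.3,.104,.13);print("tabtop",len(T),rect(T) if len(T)>3 else 0)
    T=box(.4,.6,-.45,-.3,.075,.081);print("shoulder",len(T),rect(T) if len(T)>3 else 0)
  o=np.array([.5614,.1368]);yaw=np.radians(11.0);r=np.array([.4783,-.3025]);ry=np.radians(-14.3)
  out=[]
  for n,c in(("top",[(212,312,200,320),(250,310,400,500)]),("scene",[(195,295,300,450),(225,295,80,200)])):
    s=snap(n);im=cv2.resize(s["frame"][...,::-1],None,fx=4,fy=4,interpolation=cv2.INTER_CUBIC)
    im=cv2.convertScaleAbs(im,alpha=1.6)
    for P in (fr(o,yaw,bx(0,.105,.006,.027),.06),fr(o,yaw,bx(.010,.040,.085,.110),.06),fr(o,yaw,bx(-.055,0,.005,.032),.095),
              fr(r,ry,bx(0,-.05,.0065,.0275),.03),fr(r,ry,bx(0,.05,.0065,.0275),.03),fr(r,ry,bx(0,0,.025,.1),.03),fr(r,ry,bx(0,-.05,.005,.013),.108),fr(r,ry,bx(0,.05,.005,.026),.058)):
      cv2.polylines(im,[np.round(proj(s,P)*4+1.5).astype(int)],True,(0,0,255),1)
    for a,b,c0,d in c: out.append(im[a*4:b*4,c0*4:d*4])
  H=max(out[0].shape[0]+out[1].shape[0],out[2].shape[0]+out[3].shape[0])
  cv=np.zeros((H,1080,3),np.uint8)
  cv[:400,:480]=out[0];cv[400:640,:400]=out[1];cv[:400,480:1080]=out[2];cv[400:680,480:960]=out[3]
  cv2.imwrite("pics/ov.png",cv2.resize(cv,(800,int(H*800/1080)),interpolation=cv2.INTER_AREA))
E
python3 m2.py
```

```text
rack 904 (array([ 489.3, -310.6]), array([201.7,  50.4]), 73.9)
blank 83 (array([ 503. , -263.4]), array([53.6,  9.9]), 73.9) 0.05735321248957225
tabtop 42 (array([ 474.7, -358.7]), array([25.7,  9.7]), 74.7)
shoulder 27 (array([ 474.4, -359.6]), array([50.9,  9.4]), 74.2)
rack 1263 (array([ 488.3, -312.3]), array([201.8,  54.9]), 74.0)
blank 158 (array([ 503.3, -264.2]), array([53.4, 12. ]), 71.6) 0.05699279216463642
tabtop 68 (array([ 475.4, -360.4]), array([26., 11.]), 73.3)
shoulder 84 (array([ 475.6, -359.8]), array([51.1, 12.4]), 74.2)
```

View pics/ov.png

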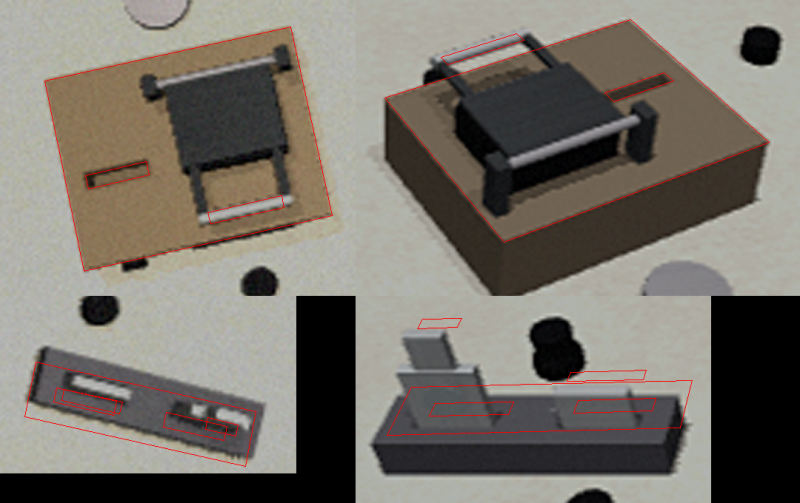

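```bash
cat > j.py <<'E'
import sys
from h import *
from scipy.spatial.transform import Rotation as R
np.set_printoptions(precision=2,suppress=True)
def jog(pos,ang,p0=None,R0=None):
    """pos mm world TCP, ang deg world direction of the jaw z axis; tool down"""
    st=env.get_state()
    if R0 is None: R0=R.from_euler("xyz",st["tcp_rot"])
    p0=st["tool_pos"] if p0 is None else p0
    a=np.radians(ang);z=np.array([np.cos(a),np.sin(a),0]);x=np.array([0,0,-1.])
    T=R.from_matrix(np.c_[x,np.cross(z,x),z])
    return R0.inv().apply(np.array(pos)/1000-p0)*100,(R0.inv()*T).as_rotvec(degrees=True)
if __name__=="__main__":
    st=env.get_state();z=R.from_euler("xyz",st["tcp_rot"]).apply([0,0,1]);print("jaw deg",np.degrees(np.arctan2(z[1],z[0])),"q",st["joint_pos"],"p",st["tool_pos"]*1000,"F",st["wrist_force"],"t",st["t"],"w",st["grip_width"]*1000)
    for w in sys.argv[1:]:
        x,y,zz,a=map(float,w.split(","));print(w,*jog((x,y,zz),a))
E
python3 j.py 480,150,230,-16 475,-359.5,180,-16 480,150,230,164 475,-359.5,180,164
```

```text
jaw deg 68.47010671912835 q [ 1.08  0.36  1.51  0.    1.27 -0.12] p [220.   557.75 230.76] F [ 0.09 -0.35  0.66] t 0.2 w 85.38476255446831
480,150,230,-16 [  0.1  -39.15 -28.39] [84.47 -0.06  0.04]
475,-359.5,180,-16 [  5.16 -57.38 -75.96] [84.47 -0.06  0.04]
480,150,230,164 [  0.1  -39.15 -28.39] [-95.53  -0.04  -0.06]
475,-359.5,180,164 [  5.16 -57.38 -75.96] [-95.53  -0.04  -0.06]
```

Call:
jog_arm(
  steps=[
    {"tx":0,"ty":-39,"tz":-28.4,"ax":84.5,"jaw":8.5},
    {"tx":0,"ty":-39,"tz":-28.4,"ax":84.5},
    {"tx":0,"ty":-39,"tz":-28.4,"ax":84.5},
    {"tx":0,"ty":-39,"tz":-28.4,"ax":84.5},
    {"tx":0,"ty":-39,"tz":-28.4,"ax":84.5},
    {"tx":0,"ty":-39,"tz":-28.4,"ax":84.5},
    {"tx":0,"ty":-39,"tz":-28.4,"ax":84.5},
    {"tx":0,"ty":-39,"tz":-28.4,"ax":84.5},
    {"tx":0,"ty":-39,"tz":-28.4,"ax":84.5},
    {"tx":0,"ty":-39,"tz":-28.4,"ax":84.5},
    {"tx":0,"ty":-39,"tz":-28.4,"ax":84.5},
    {"tx":0,"ty":-39,"tz":-28.4,"ax":84.5},
    {"tx":0,"ty":-39,"tz":-28.4,"ax":84.5},
    {"tx":0,"ty":-39,"tz":-28.4,"ax":84.5},
  ],
)

```text
validation failed for argument at $.st...
```

```bash
python3 j.py 475,-359.5,180,-16
```

```text
jaw deg 68.47010671912835 q [ 1.08  0.36  1.51  0.    1.27 -0.12] p [220.   557.75 230.76] F [ 0.09 -0.35  0.66] t 0.2 w 85.38476255446831
475,-359.5,180,-16 [  5.16 -57.38 -75.96] [84.47 -0.06  0.04]
```

Call:
jog_arm(
  steps=[
    {"jaw":8.5,"tx":0,"ty":-4,"tz":-3,"ax":7,"ay":0,"az":0},
  ],
)

```text
t: 0.28
tool_pos: [0.2401, 0.5273, 0.2312]
tcp_rot: [0.691, 1.566, 1.769]
wrist_force: [1.6, 0.1, 0.7]
grip_width: 0.0852
```

Call:
jog_arm(
  steps=[
    {"jaw":8.5,"tx":0,"ty":-35,"tz":-25.4,"ax":77.5,"ay":0,"az":0},
    {"jaw":8.5,"tx":0,"ty":-35,"tz":-25.4,"ax":77.5,"ay":0,"az":0},
    {"jaw":8.5,"tx":0,"ty":-35,"tz":-25.4,"ax":77.5,"ay":0,"az":0},
    {"jaw":8.5,"tx":0,"ty":-35,"tz":-25.4,"ax":77.5,"ay":0,"az":0},
    {"jaw":8.5,"tx":0,"ty":-35,"tz":-25.4,"ax":77.5,"ay":0,"az":0},
    {"jaw":8.5,"tx":0,"ty":-35,"tz":-25.4,"ax":77.5,"ay":0,"az":0},
    {"jaw":8.5,"tx":0,"ty":-35,"tz":-25.4,"ax":77.5,"ay":0,"az":0},
    {"jaw":8.5,"tx":0,"ty":-35,"tz":-25.4,"ax":77.5,"ay":0,"az":0},
    {"jaw":8.5,"tx":0,"ty":-35,"tz":-25.4,"ax":77.5,"ay":0,"az":0},
    {"jaw":8.5,"tx":0,"ty":-35,"tz":-25.4,"ax":77.5,"ay":0,"az":0},
    {"jaw":8.5,"tx":0,"ty":-35,"tz":-25.4,"ax":77.5,"ay":0,"az":0},
    {"jaw":8.5,"tx":0,"ty":-35,"tz":-25.4,"ax":77.5,"ay":0,"az":0},
  ],
)

```text
t: 1.28
tool_pos: [0.43, 0.1291, 0.2314]
tcp_rot: [-0.491, 1.569, -0.78]
wrist_force: [0.5, 1.0, -0.4]
grip_width: 0.0854
```

```bash
python3 j.py 475,-359.5,180,-16
```

```text
jaw deg -16.543408600229164 q [ 0.14  0.14  1.82 -0.    1.18  0.43] p [430.02 129.14 231.44] F [ 0.49  1.   -0.45] t 1.2833 w 85.43811978481261
475,-359.5,180,-16 [  5.21 -45.56  18.22] [-0.54  0.08  0.05]
```

Call:
jog_arm(
  steps=[
    {"jaw":8.5,"tx":5.2,"ty":-45.6,"tz":18.2,"ax":0.5,"ay":0,"az":0},
    {"jaw":8.5,"tx":5.2,"ty":-45.6,"tz":18.2,"ax":0.5,"ay":0,"az":0},
    {"jaw":8.5,"tx":5.2,"ty":-45.6,"tz":18.2,"ax":0.5,"ay":0,"az":0},
    {"jaw":8.5,"tx":5.2,"ty":-45.6,"tz":18.2,"ax":0.5,"ay":0,"az":0},
    {"jaw":8.5,"tx":5.2,"ty":-45.6,"tz":18.2,"ax":0.5,"ay":0,"az":0},
    {"jaw":8.5,"tx":5.2,"ty":-45.6,"tz":18.2,"ax":0.5,"ay":0,"az":0},
    {"jaw":8.5,"tx":5.2,"ty":-45.6,"tz":18.2,"ax":0.5,"ay":0,"az":0},
    {"jaw":8.5,"tx":5.2,"ty":-45.6,"tz":18.2,"ax":0.5,"ay":0,"az":0},
    {"jaw":8.5,"tx":5.2,"ty":-45.6,"tz":18.2,"ax":0.5,"ay":0,"az":0},
    {"jaw":8.5,"tx":5.2,"ty":-45.6,"tz":18.2,"ax":0.5,"ay":0,"az":0},
    {"jaw":8.5,"tx":5.2,"ty":-45.6,"tz":18.2,"ax":0.5,"ay":0,"az":0},
    {"jaw":8.5,"tx":5.2,"ty":-45.6,"tz":18.2,"ax":0.5,"ay":0,"az":0},
    {"jaw":8.5,"tx":5.2,"ty":-45.6,"tz":18.2,"ax":0.5,"ay":0,"az":0},
    {"jaw":8.5,"tx":5.2,"ty":-45.6,"tz":18.2,"ax":0.5,"ay":0,"az":0},
    {"jaw":8.5,"tx":5.2,"ty":-45.6,"tz":18.2,"ax":0.5,"ay":0,"az":0},
    {"jaw":8.5,"tx":5.2,"ty":-45.6,"tz":18.2,"ax":0.5,"ay":0,"az":0},
    {"jaw":8.5,"tx":5.2,"ty":-45.6,"tz":18.2,"ax":0.5,"ay":0,"az":0},
  ],
)

```text
t: 2.7
tool_pos: [0.4773, -0.3543, 0.1795]
tcp_rot: [2.388, 1.57, 2.102]
wrist_force: [0.2, -0.3, 0.6]
grip_width: 0.085
```

```bash
python3 j.py 475,-359.5,74,-16
```

```text
jaw deg -16.404874480967944 q [-0.75  0.4   1.58  0.    1.16 -0.47] p [ 477.25 -354.29  179.48] F [ 0.23 -0.33  0.62] t 2.7 w 85.02969255348104
475,-359.5,74,-16 [10.55 -0.57 -0.06] [-0.4  -0.03 -0.03]
```

Call:
jog_arm(
  steps=[
    {"jaw":8.5,"tx":3,"ty":-0.6,"tz":0,"ax":-0.4,"ay":0,"az":0},
    {"jaw":8.5,"tx":6,"ty":-0.6,"tz":0,"ax":-0.4,"ay":0,"az":0},
    {"jaw":8.5,"tx":8,"ty":-0.6,"tz":0,"ax":-0.4,"ay":0,"az":0},
    {"jaw":8.5,"tx":9.5,"ty":-0.6,"tz":0,"ax":-0.4,"ay":0,"az":0},
    {"jaw":8.5,"tx":10.5,"ty":-0.6,"tz":0,"ax":-0.4,"ay":0,"az":0},
    {"jaw":8.5,"tx":10.5,"ty":-0.6,"tz":0,"ax":-0.4,"ay":0,"az":0},
    {"jaw":8.5,"tx":10.5,"ty":-0.6,"tz":0,"ax":-0.4,"ay":0,"az":0},
  ],
)

```text
t: 3.28
tool_pos: [0.4756, -0.3613, 0.0746]
tcp_rot: [2.815, 1.57, 2.534]
wrist_force: [1.1, 0.2, 0.6]
grip_width: 0.0846
```

```bash
python3 j.py 475,-359.5,74,-16
```

```text
jaw deg -16.076775087056962 q [-0.77  0.53  1.67 -0.    0.94 -0.48] p [ 475.64 -361.35   74.55] F [1.11 0.16 0.56] t 3.2833 w 84.57958769348694
475,-359.5,74,-16 [ 0.06  0.16 -0.11] [-0.08 -0.02 -0.01]
```

Call:
jog_arm(
  newtons=60,
  steps=[
    {"jaw":8.5,"tx":0,"ty":0.15,"tz":-0.1,"ax":0,"ay":0,"az":0},
    {"jaw":4,"tx":0,"ty":0.15,"tz":-0.1,"ax":0,"ay":0,"az":0},
    {"jaw":3,"tx":0,"ty":0.15,"tz":-0.1,"ax":0,"ay":0,"az":0},
    {"jaw":2,"tx":0,"ty":0.15,"tz":-0.1,"ax":0,"ay":0,"az":0},
    {"jaw":1,"tx":0,"ty":0.15,"tz":-0.1,"ax":0,"ay":0,"az":0},
    {"jaw":0,"tx":0,"ty":0.15,"tz":-0.1,"ax":0,"ay":0,"az":0},
    {"jaw":0,"tx":0,"ty":0.15,"tz":-0.1,"ax":0,"ay":0,"az":0},
    {"jaw":0,"tx":0,"ty":0.15,"tz":-0.1,"ax":0,"ay":0,"az":0},
    {"jaw":0,"tx":0,"ty":0.15,"tz":-0.1,"ax":0,"ay":0,"az":0},
    {"jaw":0,"tx":0,"ty":0.15,"tz":-0.1,"ax":0,"ay":0,"az":0},
    {"jaw":0,"tx":0,"ty":0.15,"tz":-0.1,"ax":0,"ay":0,"az":0},
    {"jaw":0,"tx":0,"ty":0.15,"tz":-0.1,"ax":0,"ay":0,"az":0},
    {"jaw":0,"tx":0,"ty":0.15,"tz":-0.1,"ax":0,"ay":0,"az":0},
    {"jaw":0,"tx":0,"ty":0.15,"tz":-0.1,"ax":0,"ay":0,"az":0},
  ],
)

```text
t: 4.45
tool_pos: [0.4749, -0.3604, 0.0745]
tcp_rot: [-1.272, 1.571, -1.554]
wrist_force: [-1.1, 0.9, 5.3]
grip_width: 0.0091
```

```bash
python3 j.py 475,-359.5,220,-16
```

```text
jaw deg -16.13076239060084 q [-0.76  0.53  1.67 -0.    0.94 -0.48] p [ 474.94 -360.38   74.52] F [-1.06  0.93  5.33] t 4.45 w 9.106112839821646
475,-359.5,220,-16 [-14.55   0.08  -0.02] [-0.13  0.    0.01]
```

Call:
jog_arm(
  steps=[
    {"jaw":0,"tx":-0.5,"ty":0,"tz":0,"ax":0,"ay":0,"az":0},
    {"jaw":0,"tx":-1.2,"ty":0,"tz":0,"ax":0,"ay":0,"az":0},
    {"jaw":0,"tx":-2.2,"ty":0,"tz":0,"ax":0,"ay":0,"az":0},
    {"jaw":0,"tx":-3.4,"ty":0,"tz":0,"ax":0,"ay":0,"az":0},
    {"jaw":0,"tx":-4.9,"ty":0,"tz":0,"ax":0,"ay":0,"az":0},
    {"jaw":0,"tx":-6.5,"ty":0,"tz":0,"ax":0,"ay":0,"az":0},
    {"jaw":0,"tx":-8.2,"ty":0,"tz":0,"ax":0,"ay":0,"az":0},
    {"jaw":0,"tx":-10,"ty":0,"tz":0,"ax":0,"ay":0,"az":0},
    {"jaw":0,"tx":-11.7,"ty":0,"tz":0,"ax":0,"ay":0,"az":0},
    {"jaw":0,"tx":-13,"ty":0,"tz":0,"ax":0,"ay":0,"az":0},
    {"jaw":0,"tx":-14,"ty":0,"tz":0,"ax":0,"ay":0,"az":0},
    {"jaw":0,"tx":-14.5,"ty":0,"tz":0,"ax":0,"ay":0,"az":0},
    {"jaw":0,"tx":-14.5,"ty":0,"tz":0,"ax":0,"ay":0,"az":0},
  ],
)

```text
t: 5.53
tool_pos: [0.4755, -0.3608, 0.221]
tcp_rot: [-0.523, 1.568, -0.805]
wrist_force: [0.0, -0.8, -1.3]
grip_width: 0.009
```

```bash
python3 j.py 541.4,239.9,200,11
python3 - <<'E'
from h import *
o=[]
for n,c in(("scene",(150,270,60,220)),("top",(230,340,400,520))):
    s=snap(n);np.save(n+"2.npy",cloud(s));o.append(cv2.resize(s["frame"][c[0]:c[1],c[2]:c[3],::-1],(390,360),interpolation=cv2.INTER_CUBIC))
cv2.imwrite("pics/lift.png",cv2.convertScaleAbs(np.hstack(o),alpha=1.6))
E
```

```text
jaw deg -16.1284219934971 q [-0.76  0.36  1.53 -0.    1.24 -0.48] p [ 475.53 -360.78  221.05] F [ 0.02 -0.77 -1.26] t 5.5333 w 8.963746637550361
541.4,239.9,200,11 [  2.    59.54 -10.36] [-27.13   0.12   0.11]
```

View pics/lift.png

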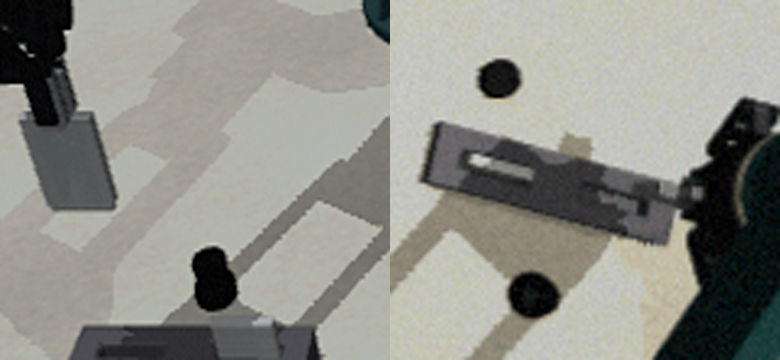

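Call:
jog_arm(
  steps=[
    {"jaw":0,"tx":0,"ty":0.5,"tz":-0.1,"ax":0,"ay":0,"az":0},
    {"jaw":0,"tx":0,"ty":1.5,"tz":-0.3,"ax":-0.5,"ay":0,"az":0},
    {"jaw":0,"tx":0,"ty":3,"tz":-0.5,"ax":-1.3,"ay":0,"az":0},
    {"jaw":0,"tx":0,"ty":5,"tz":-0.9,"ax":-2.2,"ay":0,"az":0},
    {"jaw":0,"tx":0,"ty":7.5,"tz":-1.3,"ax":-3.4,"ay":0,"az":0},
    {"jaw":0,"tx":0,"ty":10.5,"tz":-1.8,"ax":-4.7,"ay":0,"az":0},
    {"jaw":0,"tx":0,"ty":14,"tz":-2.4,"ax":-6.3,"ay":0,"az":0},
    {"jaw":0,"tx":0,"ty":17.5,"tz":-3,"ax":-7.9,"ay":0,"az":0},
    {"jaw":0,"tx":0,"ty":21,"tz":-3.6,"ax":-9.5,"ay":0,"az":0},
    {"jaw":0,"tx":0,"ty":24.5,"tz":-4.2,"ax":-11.1,"ay":0,"az":0},
    {"jaw":0,"tx":0,"ty":28,"tz":-4.9,"ax":-12.7,"ay":0,"az":0},
    {"jaw":0,"tx":0,"ty":31.5,"tz":-5.5,"ax":-14.3,"ay":0,"az":0},
    {"jaw":0,"tx":0,"ty":35,"tz":-6.1,"ax":-15.9,"ay":0,"az":0},
    {"jaw":0,"tx":0,"ty":38.5,"tz":-6.7,"ax":-17.5,"ay":0,"az":0},
    {"jaw":0,"tx":0,"ty":42,"tz":-7.3,"ax":-19.1,"ay":0,"az":0},
    {"jaw":0,"tx":0,"ty":45,"tz":-7.8,"ax":-20.5,"ay":0,"az":0},
    {"jaw":0,"tx":0,"ty":47.5,"tz":-8.3,"ax":-22,"ay":0,"az":0},
    {"jaw":0,"tx":0,"ty":49.5,"tz":-8.6,"ax":-23.5,"ay":0,"az":0},
    {"jaw":0,"tx":0,"ty":51,"tz":-8.9,"ax":-25,"ay":0,"az":0},
    {"jaw":0,"tx":0,"ty":52,"tz":-9,"ax":-27,"ay":0,"az":0},
  ],
)

```text
t: 7.3
tool_pos: [0.5314, 0.1671, 0.2188]
tcp_rot: [2.621, 1.569, 2.816]
wrist_force: [0.3, 0.9, -1.2]
grip_width: 0.0093
```

```bash
python3 j.py 541.4,239.9,160,11
```

```text
jaw deg 11.134231615596441 q [ 0.18  0.31  1.62  0.    1.21 -0.01] p [531.41 167.09 218.81] F [ 0.29  0.88 -1.18] t 7.3 w 9.304966248058612
541.4,239.9,160,11 [5.88 6.95 2.39] [ 0.13 -0.08 -0.04]
```

Call:
jog_arm(
  steps=[
    {"jaw":0,"tx":0,"ty":1,"tz":0.3,"ax":0,"ay":0,"az":0},
    {"jaw":0,"tx":0,"ty":2.5,"tz":0.9,"ax":0,"ay":0,"az":0},
    {"jaw":0,"tx":0,"ty":4.2,"tz":1.5,"ax":0,"ay":0,"az":0},
    {"jaw":0,"tx":0.5,"ty":5.7,"tz":2,"ax":0,"ay":0,"az":0},
    {"jaw":0,"tx":1.5,"ty":6.6,"tz":2.3,"ax":0,"ay":0,"az":0},
    {"jaw":0,"tx":2.8,"ty":6.95,"tz":2.4,"ax":0,"ay":0,"az":0},
    {"jaw":0,"tx":4.2,"ty":6.95,"tz":2.4,"ax":0,"ay":0,"az":0},
    {"jaw":0,"tx":5.2,"ty":6.95,"tz":2.4,"ax":0,"ay":0,"az":0},
    {"jaw":0,"tx":5.8,"ty":6.95,"tz":2.4,"ax":0,"ay":0,"az":0},
    {"jaw":0,"tx":5.8,"ty":6.95,"tz":2.4,"ax":0,"ay":0,"az":0},
    {"jaw":0,"tx":5.8,"ty":6.95,"tz":2.4,"ax":0,"ay":0,"az":0},
    {"jaw":0,"tx":5.8,"ty":6.95,"tz":2.4,"ax":0,"ay":0,"az":0},
  ],
)

```text
t: 8.3
tool_pos: [0.5439, 0.2369, 0.1618]
tcp_rot: [0.0, 1.57, 0.189]
wrist_force: [-0.1, -0.3, -0.7]
grip_width: 0.0088
```

```bash
cat > c.py <<'E'
import sys
from j import *
from m2 import proj,fr,bx
st=env.get_state();p=st["tool_pos"];a=np.radians(11.)
o=np.array([.5614,.1368]);sl=np.array([.5414,.2399])
off=float(sys.argv[2]) if len(sys.argv)>2 else .0165
C=p-[0,0,off]   # nominal carrier centre
M=np.array([[np.cos(a),np.sin(a)],[-np.sin(a),np.cos(a)]])
out=[]
for n in("scene","top"):
    s=snap(n);W=cloud(s)
    L=np.dstack([(W[...,:2]-p[:2])@M.T,W[...,2:]-C[2]])  # carrier-local
    m=(abs(L[...,0])<.011)&(abs(L[...,1])<.034)&(L[...,2]>-.049)&(L[...,2]<.012)
    if n=="scene":
        Q=L[m]; print("face pts",len(Q),"face x med",np.median(Q[:,0])*1000)
        k=np.linalg.lstsq(np.c_[Q,np.ones(len(Q))][:,[1,2,3]],Q[:,0],rcond=None)[0];print("x~y,z slopes deg",np.degrees(k[:2]),"x at mid",k[2]*1000)
        for z0 in np.arange(-.045,.012,.01):
            q=Q[(Q[:,2]>z0)&(Q[:,2]<z0+.01)]
            if len(q):print("z %.0f y %.1f..%.1f mid %.1f"%(z0*1000,q[:,1].min()*1000,q[:,1].max()*1000,(q[:,1].min()+q[:,1].max())*500))
    im=cv2.convertScaleAbs(cv2.resize(s["frame"][...,::-1],None,fx=5,fy=5,interpolation=cv2.INTER_CUBIC),alpha=1.6)
    yw=a
    for P,c in((fr(sl,yw,bx(0,0,.006,.027),.06),(0,0,255)),(fr(p[:2],yw,bx(0,0,.005,.026),C[2]+.02),(0,255,0)),(fr(p[:2],yw,bx(0,0,.0035,.024),C[2]-.05),(255,0,0))):
        cv2.polylines(im,[np.round(proj(s,P)*5+2).astype(int)],True,c,1)
    u=proj(s,np.array([[*sl,.09]]))[0]*5
    out.append(im[int(u[1])-250:int(u[1])+200,int(u[0])-200:int(u[0])+200])
cv2.imwrite("pics/"+sys.argv[1],np.hstack(out))
E
python3 j.py 541.4,239.9,130,11; python3 c.py above.png
```

```text
jaw deg 10.841102930533413 q [ 0.29  0.42  1.61 -0.    1.12  0.11] p [543.93 236.91 161.85] F [-0.14 -0.28 -0.72] t 8.3 w 8.758980402997187
541.4,239.9,130,11 [ 3.18  0.34 -0.2 ] [-0.16  0.05  0.  ]
face pts 497 face x med 5.308741164290008
x~y,z slopes deg [2.7409 0.8985] x at mid 5.410754942517581
z -45 y -27.3..26.2 mid -0.6
z -35 y -27.1..23.9 mid -1.6
z -25 y -27.3..25.1 mid -1.1
z -15 y -28.8..24.1 mid -2.4
z -5 y -27.6..24.2 mid -1.7
z 5 y -28.6..25.7 mid -1.5
```

View pics/above.png

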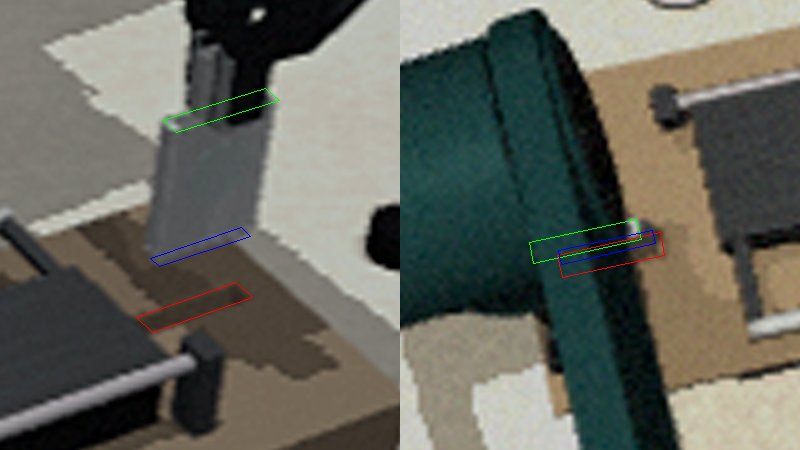

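Call:
jog_arm(
  steps=[
    {"jaw":0,"tx":0.5,"ty":0.2,"tz":-0.1,"ax":-0.1,"ay":0,"az":0},
    {"jaw":0,"tx":1.3,"ty":0.38,"tz":-0.2,"ax":-0.1,"ay":0,"az":0},
    {"jaw":0,"tx":2.2,"ty":0.38,"tz":-0.2,"ax":-0.1,"ay":0,"az":0},
    {"jaw":0,"tx":2.8,"ty":0.38,"tz":-0.2,"ax":-0.1,"ay":0,"az":0},
    {"jaw":0,"tx":3.1,"ty":0.38,"tz":-0.2,"ax":-0.1,"ay":0,"az":0},
    {"jaw":0,"tx":3.2,"ty":0.38,"tz":-0.2,"ax":-0.1,"ay":0,"az":0},
    {"jaw":0,"tx":3.2,"ty":0.38,"tz":-0.2,"ax":-0.1,"ay":0,"az":0},
    {"jaw":0,"tx":3.2,"ty":0.38,"tz":-0.2,"ax":-0.1,"ay":0,"az":0},
  ],
)

```text
t: 9.07
tool_pos: [0.5409, 0.2404, 0.1293]
tcp_rot: [-1.182, 1.571, -0.991]
wrist_force: [-0.2, -0.6, -0.6]
grip_width: 0.009
```

```bash
python3 j.py 541.3,240.4,117,11; python3 c.py low.png
```

```text
jaw deg 10.968649427415796 q [ 0.3   0.45  1.64 -0.    1.05  0.11] p [540.91 240.41 129.3 ] F [-0.22 -0.6  -0.63] t 9.0667 w 9.005918165992604
541.3,240.4,117,11 [ 1.23 -0.01  0.04] [-0.03  0.    0.01]
face pts 458 face x med 5.391881269427587
x~y,z slopes deg [2.7368 0.7868] x at mid 5.4021339261532075
z -45 y -27.3..26.3 mid -0.5
z -35 y -28.4..25.0 mid -1.7
z -25 y -27.7..25.1 mid -1.3
z -15 y -27.6..24.1 mid -1.7
z -5 y -27.8..25.4 mid -1.2
z 5 y -27.9..25.2 mid -1.3
```

Run:
```python
from h import *
W=np.load("scene1.npy");a=np.radians(11);M=np.array([[np.cos(a),np.sin(a)],[-np.sin(a),np.cos(a)]])
for W,o,a,x0,lo,hi,h in((W,[.5614,.1368],11,.095,-.06,.14,(.01,.05)),(W,[.4888,-.3114],-16,.025,-.09,.09,(.006,.024)),(W,[.475,-.3595],-16,.005,-.024,.024,(.037,.075))):
    a=np.radians(a);M=np.array([[np.cos(a),np.sin(a)],[-np.sin(a),np.cos(a)]])
    L=(W[...,:2]-o)@M.T;z=W[...,2]
    m=(abs(L[...,0]-x0)<.008)&(L[...,1]>lo)&(L[...,1]<hi)&(z>h[0])&(z<h[1])
    q=L[m];print(m.sum(),"slope deg",np.degrees(np.polyfit(q[:,1],q[:,0],1)[0]),"x-x0 mm",np.median(q[:,0]-x0)*1e3)
```

```text
1052 slope deg -0.09100401579845731 x-x0 mm 0.21377594367914116
552 slope deg 0.28517513645074366 x-x0 mm -0.4353635030583409
330 slope deg -0.028049351892497815 x-x0 mm -0.4642326061342159
```

Run:
```python
from h import *
s=snap("scene");
for W,p,a in((np.load("scene2.npy"),[.4755,-.3608,.221],-16.13),(cloud(s),[.5409,.2404,.1293],10.97)):
    a=np.radians(a);M=np.array([[np.cos(a),np.sin(a)],[-np.sin(a),np.cos(a)]])
    L=(W[...,:2]-p[:2])@M.T;z=W[...,2]-(p[2]-.0165)
    for x0 in(-.005,.005):
      m=(abs(L[...,0]-x0)<.005)&(abs(L[...,1])<.023)&(z>-.042)&(z<.008)
      q=np.c_[L[m],z[m]]
      if len(q)<50: continue
      k=np.linalg.lstsq(np.c_[q[:,1:],np.ones(len(q))],q[:,0],rcond=None)[0]
      r=q[:,0]-np.c_[q[:,1:],np.ones(len(q))]@k
      print(x0,len(q),"yaw slope, z slope deg",np.degrees(k[:2]),"x0",k[2]*1e3,"rms",r.std()*1e3)
    # bin by y
      print([round(float(np.median(q[(q[:,1]>y)&(q[:,1]<y+.008),0])*1e3),1) for y in np.arange(-.024,.02,.008)])
```

```text
0.005 556 yaw slope, z slope deg [0.02795255 0.35614539] x0 5.980389893450216 rms 1.1635689427507538
[5.7, 6.1, 5.9, 6.2, 5.8, 5.8]
0.005 308 yaw slope, z slope deg [0.50035582 0.47958152] x0 6.086301616949338 rms 1.137431690862264
[5.7, 6.0, 6.0, 5.8, 5.8, 6.2]
```

Call:
jog_arm(
  steps=[
    {"jaw":0,"tx":0.3,"ty":0.03,"tz":0,"ax":0,"ay":0,"az":0},
    {"jaw":0,"tx":0.5,"ty":0.03,"tz":0,"ax":0,"ay":0,"az":0},
    {"jaw":0,"tx":0.6,"ty":0.03,"tz":0,"ax":0,"ay":0,"az":0},
    {"jaw":0,"tx":0.6,"ty":0.03,"tz":0,"ax":0,"ay":0,"az":0},
  ],
)

```text
t: 9.55
tool_pos: [0.5404, 0.2406, 0.1229]
tcp_rot: [-2.926, 1.57, -2.735]
wrist_force: [1.2, -0.4, -0.2]
grip_width: 0.0095
```

Call:
jog_arm(
  steps=[
    {"jaw":0,"tx":0.2,"ty":0,"tz":0,"ax":0,"ay":0,"az":0},
    {"jaw":0,"tx":0.4,"ty":0,"tz":0,"ax":0,"ay":0,"az":0},
    {"jaw":0,"tx":0.5,"ty":0,"tz":0,"ax":0,"ay":0,"az":0},
    {"jaw":0,"tx":0.5,"ty":0,"tz":0,"ax":0,"ay":0,"az":0},
  ],
)

```text
t: 9.88
tool_pos: [0.5405, 0.2406, 0.1179]
tcp_rot: [-2.93, 1.57, -2.739]
wrist_force: [-0.2, 0.1, -0.1]
grip_width: 0.0091
```

```bash
python3 j.py 541.3,240.4,117,11
```

```text
jaw deg 10.965104149555167 q [ 0.3   0.47  1.65 -0.    1.02  0.11] p [540.47 240.57 117.93] F [-0.22  0.13 -0.06] t 9.8833 w 9.139520669150203
541.3,240.4,117,11 [ 0.09 -0.03  0.08] [-0.03 -0.04  0.01]
```

Call:
jog_arm(
  steps=[
    {"jaw":0,"tx":0.2,"ty":0,"tz":0,"ax":0,"ay":0,"az":0},
    {"jaw":0,"tx":0.5,"ty":0,"tz":0,"ax":0,"ay":0,"az":0},
    {"jaw":0,"tx":0.8,"ty":0,"tz":0,"ax":0,"ay":0,"az":0},
    {"jaw":0,"tx":1.0,"ty":0,"tz":0,"ax":0,"ay":0,"az":0},
    {"jaw":0,"tx":1.0,"ty":0,"tz":0,"ax":0,"ay":0,"az":0},
  ],
)

```text
t: 10.3
tool_pos: [0.5403, 0.2405, 0.1076]
tcp_rot: [-2.979, 1.57, -2.787]
wrist_force: [-0.2, -1.3, -0.1]
grip_width: 0.009
```

```bash
python3 j.py 541.3,240.4,82.5,11
```

```text
jaw deg 10.966879869757593 q [ 0.3   0.48  1.66 -0.    1.    0.11] p [540.25 240.52 107.62] F [-0.23 -1.26 -0.14] t 10.3 w 8.957005488085528
541.3,240.4,82.5,11 [ 2.51 -0.03  0.1 ] [-0.03 -0.07  0.01]
```

Call:
jog_arm(
  steps=[
    {"jaw":0,"tx":0.3,"ty":0,"tz":0.03,"ax":0,"ay":0,"az":0},
    {"jaw":0,"tx":0.6,"ty":0,"tz":0.03,"ax":0,"ay":0,"az":0},
    {"jaw":0,"tx":0.9,"ty":0,"tz":0.03,"ax":0,"ay":0,"az":0},
    {"jaw":0,"tx":1.2,"ty":0,"tz":0.03,"ax":0,"ay":0,"az":0},
    {"jaw":0,"tx":1.5,"ty":0,"tz":0.03,"ax":0,"ay":0,"az":0},
    {"jaw":0,"tx":1.8,"ty":0,"tz":0.03,"ax":0,"ay":0,"az":0},
    {"jaw":0,"tx":2.1,"ty":0,"tz":0.03,"ax":0,"ay":0,"az":0},
    {"jaw":0,"tx":2.3,"ty":0,"tz":0.03,"ax":0,"ay":0,"az":0},
    {"jaw":0,"tx":2.4,"ty":0,"tz":0.03,"ax":0,"ay":0,"az":0},
    {"jaw":0,"tx":2.4,"ty":0,"tz":0.03,"ax":0,"ay":0,"az":0},
  ],
)

```text
t: 11.13
tool_pos: [0.5408, 0.2407, 0.084]
tcp_rot: [-2.922, 1.57, -2.731]
wrist_force: [-0.1, -0.0, -1.2]
grip_width: 0.009
```

```bash
python3 j.py 541.3,240.4,81.5,11
```

```text
jaw deg 10.968801888828308 q [ 0.3   0.51  1.68 -0.    0.95  0.11] p [540.79 240.69  83.98] F [-0.05 -0.02 -1.23] t 11.1333 w 8.953846495482345
541.3,240.4,81.5,11 [ 0.25 -0.04  0.05] [-0.03 -0.03  0.01]
```

Almost home; press gently until the floor is felt.

Call:
jog_arm(
  steps=[
    {"jaw":0,"tx":0.1,"ty":0,"tz":0,"ax":0,"ay":0,"az":0},
    {"jaw":0,"tx":0.2,"ty":0,"tz":0,"ax":0,"ay":0,"az":0},
    {"jaw":0,"tx":0.25,"ty":0,"tz":0,"ax":0,"ay":0,"az":0},
    {"jaw":0,"tx":0.25,"ty":0,"tz":0,"ax":0,"ay":0,"az":0},
  ],
)

```text
t: 11.47
tool_pos: [0.5409, 0.2407, 0.0817]
tcp_rot: [-2.602, 1.571, -2.411]
wrist_force: [-0.2, 0.5, -1.1]
grip_width: 0.0093
```

Call:
jog_arm(
  steps=[
    {"jaw":0,"tx":0.06,"ty":0,"tz":0,"ax":0,"ay":0,"az":0},
    {"jaw":0,"tx":0.12,"ty":0,"tz":0,"ax":0,"ay":0,"az":0},
    {"jaw":0,"tx":0.12,"ty":0,"tz":0,"ax":0,"ay":0,"az":0},
  ],
)

```text
t: 11.72
tool_pos: [0.5412, 0.2408, 0.0815]
tcp_rot: [-0.092, 1.57, 0.1]
wrist_force: [-1.9, -1.2, 7.2]
grip_width: 0.0089
```

Call:
jog_arm(
  steps=[
    {"jaw":2,"tx":0,"ty":0,"tz":0,"ax":0,"ay":0,"az":0},
    {"jaw":4,"tx":0,"ty":0,"tz":0,"ax":0,"ay":0,"az":0},
    {"jaw":4,"tx":0,"ty":0,"tz":0,"ax":0,"ay":0,"az":0},
    {"jaw":4,"tx":0,"ty":0,"tz":0,"ax":0,"ay":0,"az":0},
    {"jaw":4,"tx":0,"ty":0,"tz":0,"ax":0,"ay":0,"az":0},
    {"jaw":4,"tx":0,"ty":0,"tz":0,"ax":0,"ay":0,"az":0},
    {"jaw":4,"tx":-1,"ty":0,"tz":0,"ax":0,"ay":0,"az":0},
    {"jaw":4,"tx":-2.5,"ty":0,"tz":0,"ax":0,"ay":0,"az":0},
    {"jaw":4,"tx":-5,"ty":0,"tz":0,"ax":0,"ay":0,"az":0},
    {"jaw":4,"tx":-8,"ty":0,"tz":0,"ax":0,"ay":0,"az":0},
    {"jaw":4,"tx":-11,"ty":0,"tz":0,"ax":0,"ay":0,"az":0},
    {"jaw":4,"tx":-13,"ty":0,"tz":0,"ax":0,"ay":0,"az":0},
    {"jaw":4,"tx":-13,"ty":0,"tz":0,"ax":0,"ay":0,"az":0},
  ],
)

```text
t: 12.8
tool_pos: [0.5441, 0.2417, 0.2165]
tcp_rot: [0.106, 1.561, 0.298]
wrist_force: [0.8, 0.0, -0.3]
grip_width: 0.0398
```

```bash
python3 j.py 507.4,126.3,150,11
python3 - <<'E'
from h import *
s=snap("scene");W=cloud(s);t=snap("top");T=cloud(t)
for W in(W,T):
    a=np.radians(11);M=np.array([[np.cos(a),np.sin(a)],[-np.sin(a),np.cos(a)]]);L=(W[...,:2]-[.5414,.2399])@M.T
    m=(abs(L[...,0])<.02)&(abs(L[...,1])<.035)&(W[...,2]>.066)&(W[...,2]<.135);q=np.c_[L[m],W[...,2][m]]*1e3
    print(len(q),q.min(0),q.max(0),"tab centre",np.median(q[q[:,2]>95],0))
cv2.imwrite("pics/home.png",cv2.convertScaleAbs(cv2.resize(s["frame"][170:300,290:450,::-1],None,fx=4,fy=4,interpolation=cv2.INTER_CUBIC),alpha=1.6))
E
```

```text
jaw deg 10.970824387255385 q [ 0.3   0.36  1.55 -0.    1.22  0.11] p [544.06 241.74 216.48] F [ 0.84  0.04 -0.34] t 12.8 w 39.778622829353935
507.4,126.3,150,11 [  6.58 -10.64  -5.86] [-0.03  0.53 -0.06]
344 [ -4.64802255 -27.05752412  66.09522393] [  9.93885929  26.50239322 118.17935149] tab centre [  5.18194798  -3.41816057 108.54043134]
61 [-10.9707131  -25.35433387  66.09637272] [ 16.85393461   2.94345221 119.22421498] tab centre [  1.32764134  -6.9689621  113.91785663]
```

View pics/home.png

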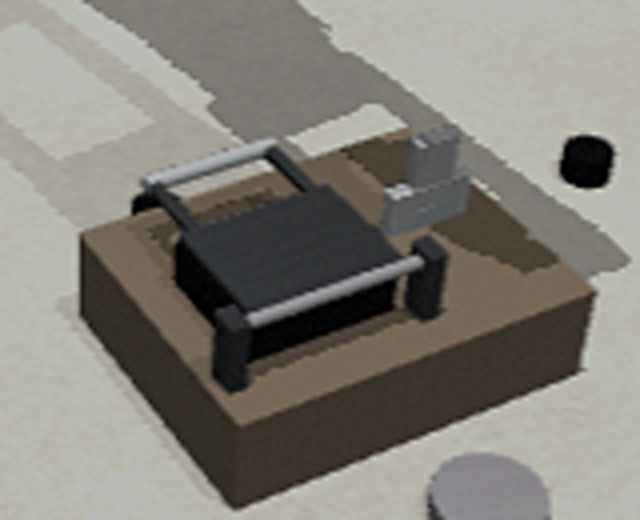

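The carrier is fully home and upright: its tab top is at about 115 mm and its shoulder sits in the slot line. Next is the bar.

```bash
python3 - <<'E'
from h import *
for n in("scene","top"):
    W=np.load(n+"1.npy")
    a=np.radians(11);M=np.array([[np.cos(a),np.sin(a)],[-np.sin(a),np.cos(a)]]);L=(W[...,:2]-[.5614,.1368])@M.T
    for nm,x0,x1 in(("bar",-.07,-.04),("hinge",.055,.085)):
        m=(L[...,0]>x0)&(L[...,0]<x1)&(abs(L[...,1])<.025)&(W[...,2]>.08)&(W[...,2]<.115);q=np.c_[L[m],W[...,2][m]]*1e3
        print(n,nm,len(q),"med",np.median(q,0),"min",q.min(0),"max",q.max(0))
E
python3 j.py 507.4,126.3,170,11
```

```text
scene bar 96 med [-51.35877396   0.62613785  99.01251704] min [-57.01858636 -24.4940879   91.90058893] max [-46.96789419  24.54561382 102.52928745]
scene hinge 189 med [62.22996602 -0.45950858 98.4658824 ] min [ 55.08206742 -24.65112688  80.14190832] max [ 70.773131   24.6638673 101.9020193]
top bar 80 med [-53.90717318  -0.14233361  99.54019505] min [-58.81142151 -24.98045717  92.60306599] max [-48.91916092  24.26812254 108.38454971]
top hinge 113 med [62.35241729  0.58802022 99.00607137] min [ 55.06600672 -24.68346012  93.03474567] max [ 69.92208393  24.79951616 103.45176305]
jaw deg 10.970906957021452 q [ 0.3   0.36  1.55 -0.    1.22  0.11] p [541.6  240.94 212.11] F [-0.67  0.02 -1.6 ] t 12.9 w 40.35709995981089
507.4,126.3,170,11 [  4.19 -10.6   -5.55] [-0.03  0.15 -0.01]
```

Call:
jog_arm(
  steps=[
    {"jaw":4,"tx":0,"ty":-2.6,"tz":-1.4,"ax":0,"ay":0,"az":0},
    {"jaw":4,"tx":0,"ty":-5.5,"tz":-2.8,"ax":0,"ay":0,"az":0},
    {"jaw":4,"tx":1,"ty":-8.5,"tz":-4.4,"ax":0,"ay":0,"az":0},
    {"jaw":4,"tx":2.5,"ty":-10.2,"tz":-5.3,"ax":0,"ay":0,"az":0},
    {"jaw":4,"tx":4.2,"ty":-10.6,"tz":-5.5,"ax":0,"ay":0,"az":0},
    {"jaw":4,"tx":4.2,"ty":-10.6,"tz":-5.5,"ax":0,"ay":0,"az":0},
    {"jaw":4,"tx":4.2,"ty":-10.6,"tz":-5.5,"ax":0,"ay":0,"az":0},
  ],
)

```text
t: 13.48
tool_pos: [0.5056, 0.1259, 0.1672]
tcp_rot: [3.016, 1.567, -3.077]
wrist_force: [0.3, 0.2, -0.0]
grip_width: 0.0396
```

```bash
python3 j.py 508.2,126.5,77,11
```

```text
jaw deg 10.907295415801288 q [ 0.11  0.32  1.75  0.    1.07 -0.08] p [505.59 125.87 167.17] F [ 0.27  0.17 -0.05] t 13.4833 w 39.61778021771366
508.2,126.5,77,11 [9.02 0.01 0.31] [-0.09 -0.24 -0.03]
```

Call:
jog_arm(
  steps=[
    {"jaw":4,"tx":2,"ty":0,"tz":0.2,"ax":0,"ay":0,"az":0},
    {"jaw":4,"tx":4,"ty":0,"tz":0.2,"ax":0,"ay":0,"az":0},
    {"jaw":4,"tx":6,"ty":0,"tz":0.2,"ax":0,"ay":0,"az":0},
    {"jaw":4,"tx":7.5,"ty":0,"tz":0.2,"ax":0,"ay":0,"az":0},
    {"jaw":4,"tx":8.5,"ty":0,"tz":0.2,"ax":0,"ay":0,"az":0},
    {"jaw":4,"tx":8.9,"ty":0,"tz":0.2,"ax":0,"ay":0,"az":0},
    {"jaw":4,"tx":8.9,"ty":0,"tz":0.2,"ax":0,"ay":0,"az":0},
    {"jaw":4,"tx":8.9,"ty":0,"tz":0.2,"ax":0,"ay":0,"az":0},
  ],
)

```text
t: 14.15
tool_pos: [0.5098, 0.127, 0.0802]
tcp_rot: [-0.123, 1.57, 0.069]
wrist_force: [-0.3, 0.1, -0.1]
grip_width: 0.0403
```

```bash
python3 j.py 508.2,126.5,77,11
```

```text
jaw deg 10.993102954238967 q [ 0.11  0.44  1.83 -0.    0.87 -0.08] p [509.78 126.99  80.15] F [-0.3   0.09 -0.11] t 14.15 w 40.29849809579833
508.2,126.5,77,11 [ 0.32 -0.02 -0.16] [-0.01  0.05  0.01]
```

Adjust and close lightly, so I can see where the bar is.

Call:
jog_arm(
  newtons=30,
  steps=[
    {"jaw":4,"tx":0.3,"ty":0,"tz":-0.15,"ax":0,"ay":0,"az":0},
    {"jaw":3,"tx":0.3,"ty":0,"tz":-0.15,"ax":0,"ay":0,"az":0},
    {"jaw":2,"tx":0.3,"ty":0,"tz":-0.15,"ax":0,"ay":0,"az":0},
    {"jaw":1.5,"tx":0.3,"ty":0,"tz":-0.15,"ax":0,"ay":0,"az":0},
    {"jaw":1,"tx":0.3,"ty":0,"tz":-0.15,"ax":0,"ay":0,"az":0},
    {"jaw":0,"tx":0.3,"ty":0,"tz":-0.15,"ax":0,"ay":0,"az":0},
    {"jaw":0,"tx":0.3,"ty":0,"tz":-0.15,"ax":0,"ay":0,"az":0},
    {"jaw":0,"tx":0.3,"ty":0,"tz":-0.15,"ax":0,"ay":0,"az":0},
    {"jaw":0,"tx":0.3,"ty":0,"tz":-0.15,"ax":0,"ay":0,"az":0},
    {"jaw":0,"tx":0.3,"ty":0,"tz":-0.15,"ax":0,"ay":0,"az":0},
  ],
)

```text
t: 14.98
tool_pos: [0.5067, 0.1261, 0.0767]
tcp_rot: [-3.063, 1.569, -2.872]
wrist_force: [-3.8, -0.8, 5.9]
grip_width: 0.0088
```

```bash
python3 j.py 508.2,126.5,77,11
```

```text
jaw deg 10.974615899043469 q [ 0.11  0.45  1.84 -0.    0.86 -0.08] p [506.74 126.11  76.67] F [-3.81 -0.76  5.86] t 14.9833 w 8.81515048084936
508.2,126.5,77,11 [-0.03  0.01  0.15] [-0.03 -0.09  0.01]
```

Call:
jog_arm(
  newtons=40,
  steps=[
    {"jaw":0,"tx":-0.3,"ty":0,"tz":-0.05,"ax":0,"ay":0,"az":0},
    {"jaw":0,"tx":-0.8,"ty":0,"tz":-0.05,"ax":0,"ay":0,"az":0},
    {"jaw":0,"tx":-1.25,"ty":0,"tz":-0.03,"ax":0,"ay":0,"az":0},
    {"jaw":0,"tx":-1.88,"ty":0,"tz":0.05,"ax":0,"ay":0,"az":0},
    {"jaw":0,"tx":-2.49,"ty":0,"tz":0.16,"ax":0,"ay":0,"az":0},
    {"jaw":0,"tx":-3.11,"ty":0,"tz":0.31,"ax":0,"ay":0,"az":0},
    {"jaw":0,"tx":-3.71,"ty":0,"tz":0.49,"ax":0,"ay":0,"az":0},
    {"jaw":0,"tx":-4.3,"ty":0,"tz":0.7,"ax":0,"ay":0,"az":0},
    {"jaw":0,"tx":-4.88,"ty":0,"tz":0.94,"ax":0,"ay":0,"az":0},
    {"jaw":0,"tx":-5.45,"ty":0,"tz":1.21,"ax":0,"ay":0,"az":0},
    {"jaw":0,"tx":-6,"ty":0,"tz":1.51,"ax":0,"ay":0,"az":0},
    {"jaw":0,"tx":-6.54,"ty":0,"tz":1.84,"ax":0,"ay":0,"az":0},
    {"jaw":0,"tx":-7.05,"ty":0,"tz":2.19,"ax":0,"ay":0,"az":0},
    {"jaw":0,"tx":-7.55,"ty":0,"tz":2.57,"ax":0,"ay":0,"az":0},
    {"jaw":0,"tx":-8.03,"ty":0,"tz":2.98,"ax":0,"ay":0,"az":0},
    {"jaw":0,"tx":-8.26,"ty":0,"tz":3.2,"ax":0,"ay":0,"az":0},
    {"jaw":0,"tx":-8.49,"ty":0,"tz":3.41,"ax":0,"ay":0,"az":0},
    {"jaw":0,"tx":-8.49,"ty":0,"tz":3.41,"ax":0,"ay":0,"az":0},
    {"jaw":0,"tx":-8.49,"ty":0,"tz":3.41,"ax":0,"ay":0,"az":0},
  ],
)

```text
t: 16.57
tool_pos: [0.5385, 0.1324, 0.162]
tcp_rot: [-3.126, 1.565, -2.935]
wrist_force: [-11.0, -2.9, 7.6]
grip_width: 0.0085
```

```bash
cat > f.py <<'E'
from h import *
st=env.get_state();p=st["tool_pos"]*1e3;a=np.radians(11)
d=p-[506.74,126.11,76.67];dx=d[0]*np.cos(a)+d[1]*np.sin(a);dy=-d[0]*np.sin(a)+d[1]*np.cos(a);dz=d[2]
print("p",p.round(2),"dx,dy,dz",round(dx,1),round(dy,1),round(dz,1),"r",np.hypot(120-dx,dz).round(1),"theta",np.degrees(np.arctan2(dz,120-dx)).round(1),"F",st["wrist_force"].round(1),"t",st["t"],"w",st["grip_width"],"rot",st["tcp_rot"].round(3))
E
python3 f.py
```

```text
p [538.5  132.38 162.02] dx,dy,dz 32.4 0.1 85.3 r 122.3 theta 44.2 F [-11.   -2.9   7.6] t 16.5667 w 0.00846554195152163 rot [-3.126  1.565 -2.935]
```

Call:
jog_arm(
  steps=[
    {"jaw":0,"tx":-0.2,"ty":0,"tz":-0.1,"ax":0,"ay":0,"az":0},
    {"jaw":0,"tx":-0.58,"ty":0,"tz":0.33,"ax":0,"ay":0,"az":0},
    {"jaw":0,"tx":-1.0,"ty":0,"tz":0.81,"ax":0,"ay":0,"az":0},
    {"jaw":0,"tx":-1.38,"ty":0,"tz":1.32,"ax":0,"ay":0,"az":0},
    {"jaw":0,"tx":-1.74,"ty":0,"tz":1.84,"ax":0,"ay":0,"az":0},
    {"jaw":0,"tx":-2.07,"ty":0,"tz":2.39,"ax":0,"ay":0,"az":0},
    {"jaw":0,"tx":-2.38,"ty":0,"tz":2.95,"ax":0,"ay":0,"az":0},
    {"jaw":0,"tx":-2.65,"ty":0,"tz":3.53,"ax":0,"ay":0,"az":0},
    {"jaw":0,"tx":-2.78,"ty":0,"tz":3.82,"ax":0,"ay":0,"az":0},
    {"jaw":0,"tx":-2.89,"ty":0,"tz":4.12,"ax":0,"ay":0,"az":0},
    {"jaw":0,"tx":-2.89,"ty":0,"tz":4.12,"ax":0,"ay":0,"az":0},
    {"jaw":0,"tx":-2.89,"ty":0,"tz":4.12,"ax":0,"ay":0,"az":0},
  ],
)

```text
t: 17.57
tool_pos: [0.5835, 0.1411, 0.1922]
tcp_rot: [0.019, 1.567, 0.211]
wrist_force: [-4.1, -0.4, 7.2]
grip_width: 0.0084
```

```bash
python3 f.py
```

```text
p [583.51 141.13 192.15] dx,dy,dz 78.2 0.1 115.5 r 122.8 theta 70.1 F [-4.1 -0.4  7.2] t 17.5667 w 0.008354278254008151 rot [0.019 1.567 0.211]
```

```bash
cat > g.py <<'E'
from h import *
import sys
a=np.radians(11);M=np.array([[np.cos(a),np.sin(a)],[-np.sin(a),np.cos(a)]])
S={n:snap(n) for n in("scene","top")}
p=env.get_state()["tool_pos"];bx=(p[:2]-[.5614,.1368])@M[0]*1e3;bz=p[2]*1e3+19
print("grasp pt viewer x,z",bx.round(1),bz.round(1),"theta from hinge(65,95):",np.degrees(np.arctan2(bz-95,65-bx)).round(1))
for n,s in S.items():
    W=cloud(s);L=(W[...,:2]-[.5614,.1368])@M.T*1e3;z=W[...,2]*1e3
    x=L[...,0]
    # points lying within 15 mm of the hinge-bar line, 12..78 mm from the hinge (plate)
    d=np.array([bx-65,bz-95]);d/=np.hypot(*d)
    al=(x-65)*d[0]+(z-95)*d[1];pe=(x-65)*d[1]-(z-95)*d[0]
    m=(al>12)&(al<78)&(abs(pe)<14)&(abs(L[...,1])<38)
    if m.sum()<30: print(n,m.sum());continue
    k=np.polyfit(al[m],pe[m],1)
    for _ in range(4):
        r=pe-np.polyval(k,al);g=m&(abs(r)<4);k=np.polyfit(al[g],pe[g],1)
    # pe positive = towards back side (+x) when d is up
    th=np.degrees(np.arctan2(d[1],-d[0]))+np.degrees(np.arctan(k[0]))
    print(n,m.sum(),g.sum(),"plate slope deg",np.degrees(np.arctan(k[0])).round(2),"offset",k[1].round(1),"-> flap theta",th.round(1))
if len(sys.argv)>1:
    s=S["scene"];cv2.imwrite("pics/"+sys.argv[1],cv2.convertScaleAbs(cv2.resize(s["frame"][120:290,280:450,::-1],None,fx=3.5,fy=3.5,interpolation=cv2.INTER_CUBIC),alpha=1.6))
E
python3 g.py flap70.png
```

```text
grasp pt viewer x,z 22.4 211.1 theta from hinge(65,95): 69.9
scene 1079 1076 plate slope deg -0.24 offset 3.4 -> flap theta 69.6
top 0
```

View pics/flap70.png

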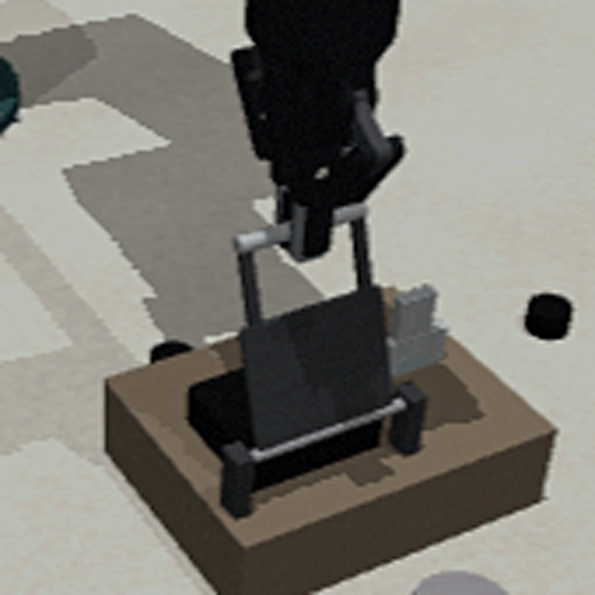

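Call:
jog_arm(
  steps=[
    {"jaw":0,"tx":-0.18,"ty":0,"tz":0.5,"ax":0,"ay":0,"az":0},
    {"jaw":0,"tx":-0.34,"ty":0,"tz":1.05,"ax":0,"ay":0,"az":0},
    {"jaw":0,"tx":-0.46,"ty":0,"tz":1.55,"ax":0,"ay":0,"az":0},
    {"jaw":0,"tx":-0.56,"ty":0,"tz":2.08,"ax":0,"ay":0,"az":0},
    {"jaw":0,"tx":-0.64,"ty":0,"tz":2.6,"ax":0,"ay":0,"az":0},
    {"jaw":0,"tx":-0.69,"ty":0,"tz":3.0,"ax":0,"ay":0,"az":0},
    {"jaw":0,"tx":-0.71,"ty":0,"tz":3.3,"ax":0,"ay":0,"az":0},
    {"jaw":0,"tx":-0.73,"ty":0,"tz":3.6,"ax":0,"ay":0,"az":0},
    {"jaw":0,"tx":-0.73,"ty":0,"tz":3.75,"ax":0,"ay":0,"az":0},
    {"jaw":0,"tx":-0.73,"ty":0,"tz":3.75,"ax":0,"ay":0,"az":0},
    {"jaw":0,"tx":-0.73,"ty":0,"tz":3.75,"ax":0,"ay":0,"az":0},
  ],
)

```text
t: 18.58
tool_pos: [0.6194, 0.1481, 0.1983]
tcp_rot: [0.1, 1.569, 0.292]
wrist_force: [-2.9, 1.8, 6.2]
grip_width: 0.008
```

```bash
python3 f.py;python3 g.py
```

```text
p [619.44 148.14 198.33] dx,dy,dz 114.8 0.1 121.7 r 121.8 theta 87.6 F [-2.9  1.8  6.2] t 18.5833 w 0.00798121160336472 rot [0.1   1.569 0.292]
grasp pt viewer x,z 59.1 217.4 theta from hinge(65,95): 87.2
scene 913 905 plate slope deg -0.08 offset 3.5 -> flap theta 87.1
top 0
```

Call:
jog_arm(
  steps=[
    {"jaw":0,"tx":0,"ty":0,"tz":0.2,"ax":0,"ay":0,"az":0},
    {"jaw":0,"tx":0,"ty":0,"tz":0.4,"ax":0,"ay":0,"az":0},
    {"jaw":0,"tx":0,"ty":0,"tz":0.55,"ax":0,"ay":0,"az":0},
    {"jaw":0,"tx":0,"ty":0,"tz":0.55,"ax":0,"ay":0,"az":0},
    {"jaw":0,"tx":0,"ty":0,"tz":0.55,"ax":0,"ay":0,"az":0},
    {"jaw":0,"tx":0,"ty":0,"tz":0.55,"ax":0,"ay":0,"az":0},
    {"jaw":0,"tx":0,"ty":0,"tz":0.55,"ax":0,"ay":0,"az":0},
    {"jaw":0,"tx":0,"ty":0,"tz":0.55,"ax":0,"ay":0,"az":0},
  ],
)

```text
t: 19.35
tool_pos: [0.6247, 0.1492, 0.1981]
tcp_rot: [0.126, 1.569, 0.318]
wrist_force: [-1.7, 1.4, 5.2]
grip_width: 0.0082
```

```bash
python3 f.py;python3 g.py flap90.png; python3 -c "
from h import *
print(env.get_state()['dq'].round(4))"
```

```text
p [624.75 149.19 198.12] dx,dy,dz 120.2 0.1 121.5 r 121.5 theta 90.1 F [-1.7  1.4  5.2] t 19.35 w 0.008232693514144103 rot [0.126 1.569 0.318]
grasp pt viewer x,z 64.6 217.1 theta from hinge(65,95): 89.8
scene 887 878 plate slope deg -0.07 offset 3.4 -> flap theta 89.7
top 0
[ 0.0005 -0.0001  0.0001  0.0003  0.0006  0.0005]
```

View pics/flap90.png

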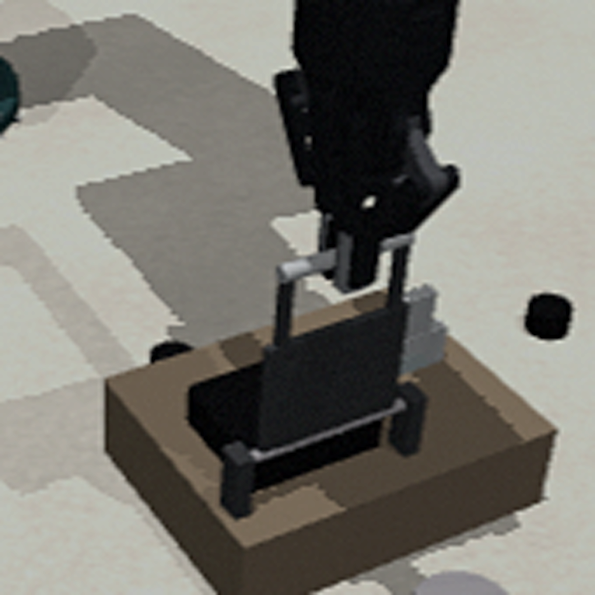

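The picture shows the flap upright, with the bar held in the jaws at about (345,262). The carrier is still home at (425,330). The angle reads 89.7–90.1° and the arm is still, so I'm handing in.

```bash
python3 -c "
from bench import env
print(env.sign_off())"
```

```text
the job is handed in; nothing more can be done
None
```

The slide carrier is fully home in the viewer slot and released, and the mirror flap is standing straight up with the bar still gripped. I handed the job in about 19.4 s into the 72 s limit.

- **Carrier:** I felt the slot floor at the expected height, with about 7 N of push. After I let go, its top read about 115–118 mm (115 expected), and it looked upright in the pictures.
- **Flap:** The flap angle read 89.7° from the depth image and 90.1° from the arm pose. The bar is held at 40 N, the joints are at rest, and the wrist force is about 6 N.
- **Disagreements:** The camera estimates of where the carrier sat in the fingers differed by 1–2 mm, but it went in without any side load. The top camera could not see the raised flap, so the angle rests on the scene camera and the arm pose.
- **Other objects:** I did not measure the bystanders again at the end. I never touched them, and nothing looked moved in the views I took.

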